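Make up the two spare arbors

ROBOT

A 6-joint arm with a two-finger parallel gripper is mounted at the origin on a cart in front of the work surface, level with it; the furniture and walls round the work are solid. World frame = base frame: x ahead of the robot, y to its left, z up, the work surface at z = 0. Lengths are in m, angles in rad, forces in N, time in s.
With the tool pointing down it reaches from about 0.25 to 0.775 m from the base axis. Payload 4 kg.
Tool frame: the origin (TCP) lies at the very end of the fingers, on their centre line; the grasp point (between the pads) lies 19 mm behind it; z points along the fingers, y is the line along which they close (so a half turn about z gives the same grasp; the last joint's range is limited). The gripper opens to 94 mm and grips with 3 to 60 N. Pads are 16 mm wide; open, the fingers measure 119 mm over their backs; the gripper's body (75 mm by 177 mm) begins 78 mm behind the grasp point.
Start: joints at [1.005, 0.087, 1.371, -0, 1.684, -0.103], TCP at [0.246, 0.492, 0.206] pointing down, gripper open.
Joint ranges: [-3.1, 3.1], [-0.76, 2.03], [0.27, 2.55], [-1.08, 4.22], [0.17, 2.65], [-2.57, 2.57]. Speed limits (rad/s): [2.79, 2.79, 3.14, 3.14, 3.14, 3.14].

INTERFACE

Orientations are given as a unit quaternion [w, x, y, z].
In Python, from station import ctrl, cams gives the robot as it stands.
- The arm moves only by the tool jog_arm, never from a script. Its arguments are lists of equal length, an entry for each row: "rot": the turn, a rotation vector about the world's x, y, z in rad, a list of three; "offset": the shift along the world's x, y, z in cm, a list of three; "hand": the gripper command: -1 is shut, 1 is fully open, values between are in proportion. In form: {"rot": [[ax, ay, az], ...], "offset": [[tx, ty, tz], ...], "hand": [hand, ...]}. A call has 1 to 8 rows; each row shifts and turns the commanded pose from where the row before left it; what a row does not reach is not made up. A row lasts 1/10 s, in which the tool goes at most 50 mm and 8.59 degrees, less where a joint would pass 70% of its speed; a pose out of reach is approached as far as the arm can. A call with a gripper value outside its range is refused whole. The fingers move at their own pace and stop on an object; the grip force is fixed at half the most. Time passes only in rows, so rows that do not move let the fingers close. It gives the time, the measured TCP pose, the force, the opening and the grip force at its end, in the units of the state.
- ctrl.get_obs(): the state, without advancing time (a new reading comes with each control period).
- cams.read_camera(name): name is "scene" or "top" or "wrist"; returns (picture, depth): 400x640x3 uint8, blue, green, red; 400x640 float32, m along the optical axis (not along the pixel's ray), 0 where there is no reading.
- cams.camera_params(name): a dict with "K" (3x3 intrinsics, pixels), "R" (3x3) and "t" (3): a world point X has camera coordinates R X + t. Camera axes: x right, y down, z forward; pixel columns grow to the right and rows downward; lengths in m; the calibration is good to about 2 mm. A picture is of the moment at which its call begins: read the wrist's pose just before it. camera_params takes no time and is no camera call; for the wrist camera it gives the pose at the moment of the call.
- ctrl.job_done(): hands the job in; it is judged then, once.
The state is a dict: "t": time; "joints": joint angles; "joint_vel": joint speeds; "effort": joint torques, N m; "tool_pos": TCP position; "tool_rot": TCP orientation; "contact_force": force on the tool from outside, world axes, zero at the start; "ft_torque": the same for the moment, N m; "grip_width": finger opening in m; "grip_force": force on a finger pad.
Only numpy, scipy, OpenCV 4.12 (cv2) and the standard library are available. Lean on these libraries where they do the work, as an engineer would, in place of code of your own. Each camera call takes 0.05 s, during which the arm holds its last target. There are 200 camera calls.

TASK

Make up the two spare arbors for the key machine. On the stand with the square foot thread the large toothed wheel, then the tall sleeve, then the hexagonal cap; on the stand with the round foot thread the small toothed wheel, then the flat plain ring. Wheels go hub upward, every piece lies flat on the one beneath it, and the padlock and lock cylinder stay where they are.

Things in the scene. Friction and masses are not known exactly. Their poses are not given: they have to be found in the camera images.
- square_stand: fixed arbor stand: flat square metal foot 70 x 70 mm, 10 mm thick, with an upright steel post 10 mm in diameter at its centre; the post's top is 56 mm above the bench (46 mm above the foot) and its last 6 mm taper to 4 mm diameter. Origin: centre of the underside of the foot; z up along the post.
- round_stand: fixed arbor stand: round metal foot 72 mm in diameter, 10 mm thick, with an upright steel post 10 mm in diameter at its centre; the post's top is 44 mm above the bench (34 mm above the foot) and its last 6 mm taper to 4 mm diameter. Origin: centre of the underside of the foot; z up along the post.
- big_wheel: large toothed steel wheel, 64 mm in diameter over the disc, lying flat, hub up: the disc is 6 mm thick, and on it stands a dark round hub 34 mm in diameter that ends 16 mm above the underside; 18 mm bore right through. The hub is the place to grip. Loose, about 0.13 kg. Origin: on the axis at the underside; z up through the hub.
- small_wheel: small toothed steel wheel, 46 mm in diameter over the disc, lying flat, hub up: the disc is 6 mm thick, and on it stands a dark round hub 28 mm in diameter that ends 16 mm above the underside; 18 mm bore right through. The hub is the place to grip. Loose, about 0.07 kg. Origin: on the axis at the underside; z up through the hub.
- sleeve: tall narrow plain steel sleeve, 30 mm outside diameter, 20 mm high, standing on end; 18 mm bore right through; both ends are alike. Loose, about 0.07 kg. Origin: on the axis at the underside; z up.
- ring: flat plain brass ring, 42 mm outside diameter, 12 mm high, lying flat, no teeth and no hub; 18 mm bore right through; both faces are alike. Loose, about 0.06 kg. Origin: on the axis at the underside; z up.
- hex_cap: bright steel hexagonal cap nut with a closed, slightly domed top, 32 mm across the flats, 22 mm high over all (the flats reach 19 mm up); a blind bore 18 mm wide and 14 mm deep opens downward. Stands with its opening down. Loose, about 0.06 kg. Origin: on the axis at the underside; z up; x points square to one of the six flats.
- padlock: brass padlock standing upright with its shackle up, 18 x 40 x 72 mm; loose bystander, not part of the job. Origin: centre of its underside; its width of 40 mm lies along y.
- lock_cylinder: brass lock cylinder standing upright, 17 x 66 x 38 mm; loose bystander, not part of the job. Origin: centre of its underside; its length lies along y.

How it is judged:
By the outcome, as a careful person would: the job done as asked, in the order asked, and still so for the second after the job is handed in, with the robot touching nothing.
It also fails if it takes over 122 s, if anything falls off the work surface, if the arm or the gripper's body presses on something with over 40 N, if the wrist force passes 120 N, or if a joint passes its speed limit or range.

## Working session

There is one attempt and no reset: what is moved stays moved. The work goes in short steps, Python scripts to look and compute and a tool call to move; the robot and the scene stay as the last step left them, time stands still between calls to the robot, and variables do not carry over. Pictures are saved under pics/ and viewed, at most 17 in all, crops included, and the job is handed in when it is done.

Besides the shell and the picture viewer there is one more tool, called by a JSON object that holds its "op" and its "data", one argument or row to a line. jog_arm: Moves the arm, as the interface text tells. Its arguments: {"type":"object","properties":{"rot":{"type":"array","items":{"type":"array","items":{"type":"number"}}},"offset":{"type":"array","items":{"type":"array","items":{"type":"number"}}},"hand":{"type":"array","items":{"type":"number"}}},"required":["rot","offset","hand"]}

```bash
mkdir -p pics; ls; python3 - <<'E'
from station import ctrl, cams
import cv2,numpy as np
o=ctrl.get_obs();print({k:np.round(v,3) for k,v in o.items()})
for n in("top","scene"):
    p,d=cams.read_camera(n);cv2.imwrite(f"pics/{n}0.png",p);np.save(f"pics/{n}0.npy",d)
    c=cams.camera_params(n);print(n,c['K'],np.round(c['R'],3),c['t'],"cam pos",-c['R'].T@c['t'])
c=cams.camera_params("wrist");print(c['K'],np.round(c['R'],3),-c['R'].T@c['t'])
E
```

```text
pics
{'t': np.float64(0.0), 'joints': array([ 1.005,  0.088,  1.372, -0.   ,  1.684, -0.103]), 'joint_vel': array([-0.001, -0.   , -0.001,  0.002, -0.   , -0.002]), 'effort': array([-1.0000e-03, -3.4017e+01, -3.0243e+01,  7.2000e-02,  3.3000e-02,
       -0.0000e+00]), 'tool_pos': array([0.245, 0.492, 0.204]), 'tool_rot': array([-0.   ,  0.229,  0.973, -0.001]), 'contact_force': array([-0.008, -0.925,  0.8  ]), 'ft_torque': array([ 0.077, -0.015, -0.007]), 'grip_force': np.float64(0.0), 'grip_width': np.float64(0.094)}
top [[444.76265823   0.         318.61026235]
 [  0.         444.76265823 198.10956853]
 [  0.           0.           1.        ]] [[-0.015 -1.    -0.01 ]
 [-0.999  0.016 -0.049]
 [ 0.049  0.009 -0.999]] [-0.01791231  0.52006119  1.05718983] cam pos [ 0.46705833 -0.03624682  1.08119264]
scene [[374.83433939   0.         319.88120581]
 [  0.         374.83433939 206.51180057]
 [  0.           0.           1.        ]] [[ 0.911 -0.412  0.009]
 [-0.2   -0.463 -0.864]
 [ 0.36   0.785 -0.504]] [-0.47069802  0.14356009  0.70332941] cam pos [ 0.2043693  -0.6796477   0.48285668]
[[349.06019024   0.         321.41160735]
 [  0.         349.06019024 199.61647121]
 [  0.           0.           1.        ]] [[ 0.446  0.895 -0.002]
 [ 0.865 -0.431  0.256]
 [ 0.228 -0.115 -0.967]] [0.18005918 0.52572651 0.38362794]
```

View pics/top0.png

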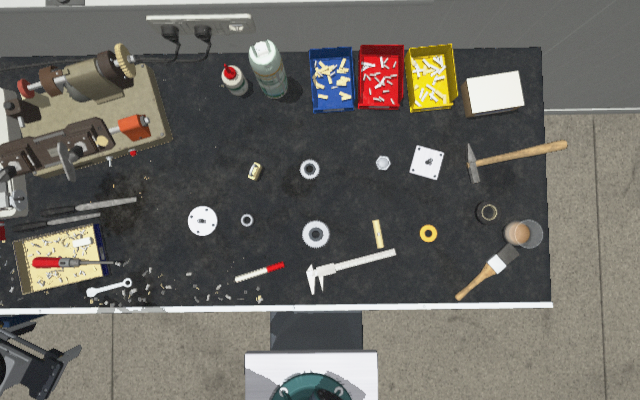

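View pics/scene0.png

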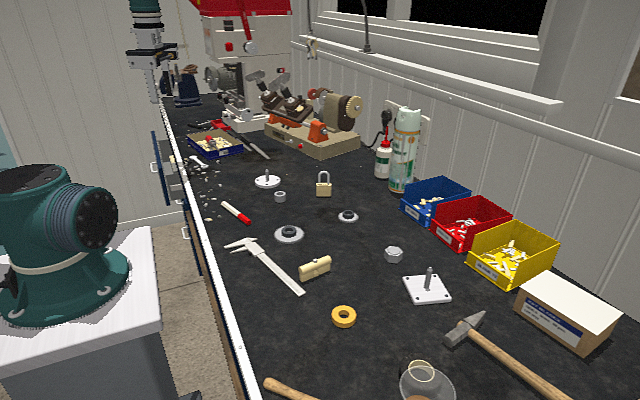

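The top view shows the square stand at (427,162), hex cap (383,163), small wheel (309,169), big wheel (316,234), ring (428,233), sleeve (247,220) and round stand (203,221). The padlock is at (255,171) and the lock cylinder at (378,234).

```bash
cat > h.py <<'E'
import cv2,numpy as np
from station import ctrl,cams
def ray(c,uv,z):
    C=-c['R'].T@c['t'];d=c['R'].T@np.linalg.inv(c['K'])@np.array([uv[0],uv[1],1.])
    return C+d*(z-C[2])/d[2]
def proj(c,X):
    q=c['K']@(c['R']@np.asarray(X,float)+c['t']);return q[:2]/q[2]
def blob(m,uv,maxd=15):
    """largest-area contour near uv"""
    cs,_=cv2.findContours(m.astype(np.uint8),cv2.RETR_EXTERNAL,cv2.CHAIN_APPROX_NONE)
    best=None
    for k in cs:
        (x,y),r=cv2.minEnclosingCircle(k)
        if np.hypot(x-uv[0],y-uv[1])<maxd and (best is None or cv2.contourArea(k)>cv2.contourArea(best)):best=k
    return best
def pose():
    o=ctrl.get_obs();w,x,y,z=o['tool_rot']
    yy=np.degrees(np.arctan2(1-2*(x*x+z*z),2*(x*y-w*z)))
    return o,yy
E
python3 - <<'E'
from h import *
p=cv2.imread("pics/top0.png");d=np.load("pics/top0.npy");c=cams.camera_params("top")
hsv=cv2.cvtColor(p,cv2.COLOR_BGR2HSV);V=hsv[...,2]
for n,uv,z,dia in [("square",(427,162),.010,70),("round",(203,221),.010,72),("big",(316,234),.006,64),("small",(309,169),.006,46),("sleeve",(247,220),.020,30),("ring",(428,233),.012,42),("hex",(383,163),.019,34),("padlock",(255,171),.04,40),("cyl",(378,234),.038,66)]:
    k=blob(V>95,uv)
    if k is None: print(n,None);continue
    (x,y),r=cv2.minEnclosingCircle(k);rc=cv2.minAreaRect(k)
    W=ray(c,rc[0],z);s=(1.08-z)/444.8*1000
    print(n,np.round((x,y),1),"xyz",np.round(W,4),"dia mm",round(2*r*s,1),"exp",dia,"rect",np.round(np.array(rc[1])*s,1),round(rc[2],1),"depthz",d[int(y),int(x)].round(3), "reach",round(np.hypot(W[0],W[1]),3))
big=cv2.resize(p[130:270,180:460],None,fx=2.85,fy=2.85,interpolation=cv2.INTER_CUBIC);cv2.imwrite("pics/crop.png",big)
E
```

```text
square [426.3 162.1] xyz [ 0.6027 -0.2879  0.01  ] dia mm 95.8 exp 70 rect [71.7 70.7] 15.9 depthz 1.059 reach 0.668
round [201.9 220.3] xyz [0.4703 0.256  0.01  ] dia mm 73.7 exp 72 rect [69.8 72.2] 90.0 depthz 1.048 reach 0.535
big [315.4 233.8] xyz [ 0.4335 -0.0172  0.006 ] dia mm 68.9 exp 64 rect [67.6 65.2] 90.0 depthz 1.084 reach 0.434
small [309.2 169. ] xyz [ 0.5912 -0.0038  0.006 ] dia mm 49.4 exp 46 rect [47.5 47.5] 26.6 depthz 0.0 reach 0.591
sleeve [246.5 219.8] xyz [0.4698 0.1468 0.02  ] dia mm 30.2 exp 30 rect [28.6 26.2] 90.0 depthz 1.08 reach 0.492
ring [428. 233.] xyz [ 0.432  -0.2864  0.012 ] dia mm 44.3 exp 42 rect [44.1 40.7] 45.0 depthz 1.074 reach 0.518
hex [382.5 162.5] xyz [ 0.6024 -0.1817  0.019 ] dia mm 37.7 exp 34 rect [34.4 34.1] 8.1 depthz 1.062 reach 0.629
padlock [253.4 170.4] xyz [0.5854 0.1242 0.04  ] dia mm 41.1 exp 40 rect [23.9 40.8] 21.8 depthz 1.055 reach 0.598
cyl [377.5 233.6] xyz [ 0.4334 -0.1633  0.038 ] dia mm 68.6 exp 66 rect [68.5 17.8] 79.7 depthz 1.039 reach 0.463
```

View pics/crop.png

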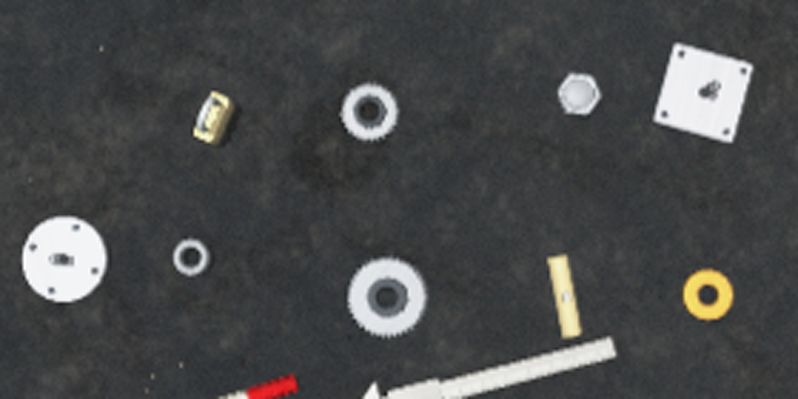

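All measured sizes agree with those given. I'll move to the big wheel, keeping the current yaw.

{"op": "jog_arm", "data": {
  "rot": [
    [0,0,0],
    [0,0,0],
    [0,0,0],
    [0,0,0],
    [0,0,0],
    [0,0,0],
    [0,0,0]
  ],
  "offset": [
    [1.57,-4.24,-0.4],
    [1.57,-4.24,-0.4],
    [1.57,-4.24,-0.4],
    [1.57,-4.24,-0.4],
    [1.57,-4.24,-0.4],
    [1.57,-4.24,-0.4],
    [1.57,-4.24,-1]
  ],
  "hand": [0.2,0.2,0.2,0.2,0.2,0.2,0.2]
}}

```text
t: 0.8
tool_pos: [0.3559, 0.1938, 0.1718]
tool_rot: [0.001, 0.229, 0.973, 0.001]
contact_force: [1.1, 0.5, 0.1]
grip_width: 0.0566
grip_force: 0.0
```

{"op": "jog_arm", "data": {
  "rot": [
    [0,0,0],
    [0,0,0],
    [0,0,0],
    [0,0,0],
    [0,0,0],
    [0,0,0],
    [0,0,0]
  ],
  "offset": [
    [1.57,-4.24,-1.4],
    [1.57,-4.24,-1.4],
    [1.57,-4.24,-1.4],
    [1.57,-4.24,-1.4],
    [1.57,-4.24,-1.4],
    [0,0,0],
    [0,0,0]
  ],
  "hand": [0.2,0.2,0.2,0.2,0.2,0.2,0.2]
}}

```text
t: 1.5
tool_pos: [0.4333, -0.0171, 0.1007]
tool_rot: [-0.001, 0.231, 0.973, 0.0]
contact_force: [0.2, 0.1, 0.7]
grip_width: 0.0564
grip_force: 0.0
```

```bash
python3 - <<'E'
from h import *
o,y=pose();c=cams.camera_params("wrist");p,d=cams.read_camera("wrist");cv2.imwrite("pics/w1.png",p)
print(o['t'],np.round(o['tool_pos'],4),y,o['grip_width'],proj(c,o['tool_pos']),proj(c,[.4335,-.0172,.006]))
E
```

```text
1.5 [ 0.4333 -0.0171  0.1007] 63.32808727467579 0.056449418260079126 [319.57214173 245.64118172] [320.13425328 201.48101504]
```

View pics/w1.png

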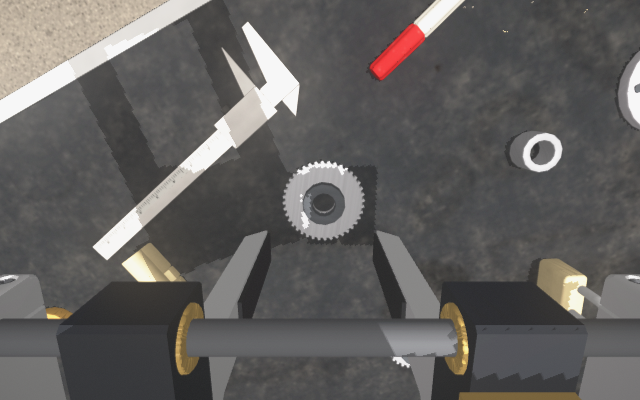

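The wrist view shows the big wheel at (324,202), between the finger tips at x≈267 and x≈375. It sits a few pixels right of where I predicted. I'll refine the position from this view.

```bash
python3 - <<'E'
from h import *
c=cams.camera_params("wrist");p=cv2.imread("pics/w1.png");V=p.max(2)
m=((V>110)*255).astype(np.uint8);m[260:]=0;m[:,:270]=0
k=blob(m,(324,202));(x,y),r=cv2.minEnclosingCircle(k);print(x,y,r,ray(c,(x,y),.006),2*r*.28/349)
g=cv2.cvtColor(p,cv2.COLOR_BGR2GRAY)
h=cv2.HoughCircles(g[140:260,260:390],cv2.HOUGH_GRADIENT,1,20,param1=120,param2=12,minRadius=15,maxRadius=26)
if h is not None:
  for q in h[0][:3]: print('hub',q,ray(c,q[:2]+[260,140],.016))
E
```

```text
323.4104919433594 200.4821014404297 41.10394287109375 [ 0.4344472  -0.01367408  0.006     ] 0.06595475073871776
hub [64.5 61.5 19.5] [ 0.43316138 -0.01214932  0.016     ]
```

{"op": "jog_arm", "data": {
  "rot": [
    [0,0,0],
    [0,0,0],
    [0,0,0],
    [0,0,0],
    [0,0,0],
    [0,0,0],
    [0,0,0]
  ],
  "offset": [
    [0.0,0.3,-3],
    [0,0,-3],
    [0,0,-2],
    [0,0,-1.2],
    [0,0,0],
    [0,0,0],
    [0,0,0]
  ],
  "hand": [0.2,0.2,0.2,0.2,0.2,-1,-1]
}}

```text
t: 2.25
tool_pos: [0.4353, -0.0135, 0.0111]
tool_rot: [0.002, 0.229, 0.973, 0.0]
contact_force: [-0.3, -0.1, 0.6]
grip_width: 0.044
grip_force: 0.0
```

{"op": "jog_arm", "data": {
  "rot": [
    [0,0,0],
    [0,0,0],
    [0,0,0],
    [0,0,0]
  ],
  "offset": [
    [0,0,0],
    [0,0,0],
    [0,0,0],
    [0,0,0]
  ],
  "hand": [-1,-1,-1,-1]
}}

```text
t: 2.65
tool_pos: [0.4349, -0.0141, 0.0108]
tool_rot: [0.001, 0.229, 0.973, -0.0]
contact_force: [-0.8, -1.1, 5.8]
grip_width: 0.0324
grip_force: 30.0
```

{"op": "jog_arm", "data": {
  "rot": [
    [0,0,0],
    [0,0,0],
    [0,0,0],
    [0,0,0],
    [0,0,0]
  ],
  "offset": [
    [0,0,1],
    [0,0,3],
    [0,0,4],
    [0,0,2],
    [0,0,0]
  ],
  "hand": [-1,-1,-1,-1,-1]
}}

```text
t: 3.15
tool_pos: [0.4363, -0.0139, 0.1131]
tool_rot: [0.004, 0.229, 0.973, 0.0]
contact_force: [0.4, -0.4, -1.7]
grip_width: 0.0321
grip_force: 30.0
```

{"op": "jog_arm", "data": {
  "rot": [
    [0,0,0],
    [0,0,0],
    [0,0,0],
    [0,0,0],
    [0,0,0],
    [0,0,0],
    [0,0,0],
    [0,0,0]
  ],
  "offset": [
    [1.7,-2.74,0],
    [2.5,-4.1,0],
    [2.5,-4.1,0],
    [2.5,-4.1,0],
    [2.5,-4.1,0],
    [2.5,-4.1,0],
    [1.7,-2.77,0],
    [0.9,-1.4,0]
  ],
  "hand": [-1,-1,-1,-1,-1,-1,-1,-1]
}}

```text
t: 3.95
tool_pos: [0.6016, -0.29, 0.1056]
tool_rot: [-0.002, 0.23, 0.973, 0.001]
contact_force: [0.3, -0.1, -1.8]
grip_width: 0.0321
grip_force: 30.0
```

```bash
python3 - <<'E'
from h import *
o,y=pose();c=cams.camera_params("wrist");p,d=cams.read_camera("wrist")
s,_=cams.read_camera("scene")
t,_=cams.read_camera("top")
cv2.imwrite("pics/w2.png",p);cv2.imwrite("pics/t2.png",t)
cs=cams.camera_params("scene");u,v=proj(cs,o['tool_pos']).astype(int)
cr=cv2.resize(s[v-70:v+90,u-90:u+90],None,fx=2.2,fy=2.2)
out=np.zeros((400+0,640+0,3),np.uint8)
cv2.imwrite("pics/c2.png",np.hstack([cv2.resize(p,(440,275)),cv2.resize(cr,(309,275))]))
print(o['t'],np.round(o['tool_pos'],4),y,o['grip_width'],"post top px",proj(c,[.6027,-.2879,.056]),"foot",proj(c,[.6027,-.2879,.01]))
E
```

```text
3.95 [ 0.6016 -0.29    0.1056] 63.350929241040156 0.032073533304059335 post top px [323.32660048 218.43529681] foot [322.99805883 201.31052353]
```

View pics/c2.png

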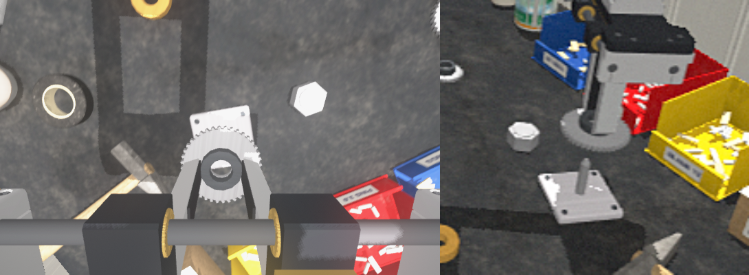

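The wrist view shows the wheel level in the fingers, with its hub at about (320,247) in the full picture and the square foot partly visible behind it. The scene view shows the wheel just above the post. I'll measure the foot's far corners from the wrist camera as a cross-check.

```bash
python3 - <<'E'
from h import *
c=cams.camera_params("wrist");p=cv2.imread("pics/w2.png");V=p.min(2)
cr=p[130:300,240:400];cv2.imwrite("pics/w2c.png",cv2.resize(cr,None,fx=3.4,fy=3.4,interpolation=cv2.INTER_CUBIC))
ct=np.array([.6027,-.2879,.01])
for a in (15.9,105.9,195.9,285.9):
    a=np.radians(a+45);q=ct+.035*np.sqrt(2)*np.array([np.cos(a),np.sin(a),0]);print(np.round(q,4),np.round(proj(c,q),1),'crop',np.round((proj(c,q)-[240,130])*3.4,0))
t=cv2.imread("pics/top0.png");k=blob(t.max(2)>95,(427,162));b=cv2.boxPoints(cv2.minAreaRect(k));C=cams.camera_params("top")
print([np.round(ray(C,x,.01),4) for x in b])
for b in b: print(np.round((proj(c,ray(C,b,.01))-[240,130])*3.4))
E
```

```text
[ 0.6268 -0.2447  0.01  ] [381.1 205.7] crop [480. 257.]
[ 0.5595 -0.2638  0.01  ] [323.5 142.1] crop [284.  41.]
[ 0.5786 -0.3311  0.01  ] [260.2 200.6] crop [ 69. 240.]
[ 0.6459 -0.312   0.01  ] [318.3 259. ] crop [266. 439.]
[array([ 0.5791, -0.243 ,  0.01  ]), array([ 0.6474, -0.2642,  0.01  ]), array([ 0.6263, -0.3328,  0.01  ]), array([ 0.5581, -0.3114,  0.01  ])]
[402.  77.]
[441. 363.]
[156. 408.]
[100. 128.]
```

View pics/w2c.png

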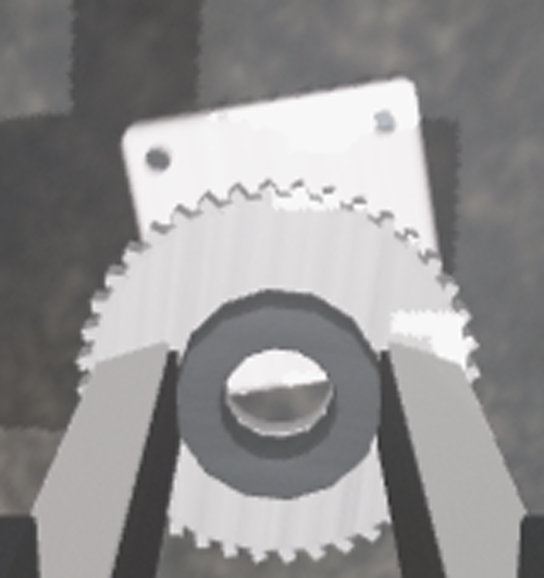

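The foot's far corners appear about 4 mm further along tool y than the top camera said. The held hub shows part of that is wrist camera bias, so I'll split the difference.

{"op": "jog_arm", "data": {
  "rot": [
    [0,0,0],
    [0,0,0],
    [0,0,0],
    [0,0,0],
    [0,0,0],
    [0,0,0]
  ],
  "offset": [
    [0.3,0.3,0],
    [0,0,-2],
    [0,0,-2],
    [0,0,-1],
    [0,0,-1],
    [0,0,0]
  ],
  "hand": [-1,-1,-1,-1,-1,-1]
}}

```text
t: 4.7
tool_pos: [0.604, -0.2834, 0.0478]
tool_rot: [-0.002, 0.229, 0.973, 0.001]
contact_force: [0.1, 0.1, -1.4]
grip_width: 0.0322
grip_force: 30.0
```

{"op": "jog_arm", "data": {
  "rot": [
    [0,0,0],
    [0,0,0],
    [0,0,0],
    [0,0,0]
  ],
  "offset": [
    [0,-0.15,-1],
    [0,0,-1],
    [0,0,-0.7],
    [0,0,0]
  ],
  "hand": [-1,-1,-1,-1]
}}

```text
t: 5.1
tool_pos: [0.6041, -0.2858, 0.0208]
tool_rot: [-0.001, 0.229, 0.973, 0.0]
contact_force: [-0.4, -0.5, -1.3]
grip_width: 0.0323
grip_force: 30.0
```

{"op": "jog_arm", "data": {
  "rot": [
    [0,0,0],
    [0,0,0],
    [0,0,0],
    [0,0,0],
    [0,0,0],
    [0,0,0],
    [0,0,0]
  ],
  "offset": [
    [0,0,-0.1],
    [0,0,0],
    [0,0,0],
    [0,0,2],
    [0,0,4],
    [0,0,3],
    [0,0,0]
  ],
  "hand": [0.2,0.2,0.2,0.2,0.2,0.2,0.2]
}}

```text
t: 5.8
tool_pos: [0.6083, -0.2881, 0.1192]
tool_rot: [0.006, 0.229, 0.973, -0.002]
contact_force: [1.1, -0.1, 0.7]
grip_width: 0.0563
grip_force: 0.0
```

{"op": "jog_arm", "data": {
  "rot": [
    [0,0,0],
    [0,0,0],
    [0,0,0],
    [0,0,0],
    [0,0,0],
    [0,0,0]
  ],
  "offset": [
    [-1.3,4.3,0],
    [-1.4,4.4,0],
    [-1.4,4.4,0],
    [-1.4,4.4,0],
    [-1.4,4.4,0],
    [-1.4,4.4,0]
  ],
  "hand": [0.2,0.2,0.2,0.2,0.2,0.2]
}}

```text
t: 6.4
tool_pos: [0.5207, -0.0216, 0.1107]
tool_rot: [-0.0, 0.23, 0.973, 0.0]
contact_force: [-0.2, 0.6, 0.6]
grip_width: 0.0565
grip_force: 0.0
```

{"op": "jog_arm", "data": {
  "rot": [
    [0,0,0],
    [0,0,0],
    [0,0,0],
    [0,0,0],
    [0,0,0],
    [0,0,0]
  ],
  "offset": [
    [-1.4,4.4,0],
    [-1.4,4.4,0],
    [-1.4,4.4,0],
    [-0.9,4.1,0],
    [0,0,0],
    [0,0,0]
  ],
  "hand": [0.2,0.2,0.2,0.2,0.2,0.2]
}}

```text
t: 7.0
tool_pos: [0.4704, 0.1503, 0.1109]
tool_rot: [-0.0, 0.228, 0.974, -0.0]
contact_force: [0.3, 0.1, 0.2]
grip_width: 0.0563
grip_force: 0.0
```

```bash
cat >> h.py <<'E'
def wl(name,X,z,box=60,th=110,bright=True,save=True):
    """wrist look: centre of bright blob near predicted X, in world on plane z"""
    o,y=pose();c=cams.camera_params("wrist");p,d=cams.read_camera("wrist")
    if save: cv2.imwrite(f"pics/{name}.png",p)
    u,v=proj(c,[X[0],X[1],z]).astype(int);m=np.zeros(p.shape[:2],np.uint8)
    m[v-box:v+box,u-box:u+box]=p[v-box:v+box,u-box:u+box].max(2)>th
    k=blob(m,(u,v),25);print(round(o['t'],2),np.round(o['tool_pos'],4),round(y,1),round(o['grip_width'],4),"pred px",u,v)
    if k is None: print("no blob");return p,c,None
    (x,y),r=cv2.minEnclosingCircle(k);W=ray(c,(x,y),z);D=(c['R']@W+c['t'])[2]
    rc=cv2.minAreaRect(k)
    print(name,"px",round(x,1),round(y,1),"world",np.round(W,4),"dia",round(2*r*D/c['K'][0,0],4),"rectc",np.round(ray(c,rc[0],z),4),np.round(np.array(rc[1])*D/c['K'][0,0],4))
    return p,c,k
E
python3 - <<'E'
from h import *
wl("w3",(.4698,.1468),.02,40,130)
C=cams.camera_params("top");t,_=cams.read_camera("top");cv2.imwrite("pics/t3.png",t)
k=blob(t.max(2)>95,(427,162));
cv2.imwrite("pics/t3c.png",np.hstack([cv2.resize(t[135:190,395:455],None,fx=6,fy=6,interpolation=cv2.INTER_CUBIC)[:330,:360],cv2.resize(cv2.imread("pics/w3.png")[80:320,200:440],(330,330))]))
E
```

```text
7.0 [0.4704 0.1503 0.1109] 63.6 0.0563 pred px 316 203
w3 px 318.9 202.4 world [0.4701 0.1492 0.02  ] dia 0.0284 rectc [0.4702 0.1493 0.02  ] [0.0265 0.0273]
```

View pics/t3c.png

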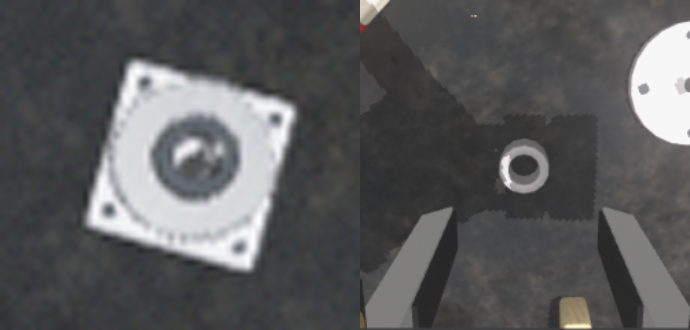

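The big wheel lies flat and centred on the square foot. In the right crop the sleeve is centred between the fingers, so I'll grip it.

{"op": "jog_arm", "data": {
  "rot": [
    [0,0,0],
    [0,0,0],
    [0,0,0],
    [0,0,0],
    [0,0,0],
    [0,0,0]
  ],
  "offset": [
    [0.0,-0.1,-3],
    [0,0,-4],
    [0,0,-2.2],
    [0,0,-1.3],
    [0,0,0],
    [0,0,0]
  ],
  "hand": [0.2,0.2,0.2,0.2,0.2,0.2]
}}

```text
t: 7.7
tool_pos: [0.472, 0.1482, 0.0074]
tool_rot: [0.001, 0.23, 0.973, 0.0]
contact_force: [-0.2, -0.3, -0.0]
grip_width: 0.0566
grip_force: 0.0
```

{"op": "jog_arm", "data": {
  "rot": [
    [0,0,0],
    [0,0,0],
    [0,0,0],
    [0,0,0],
    [0,0,0],
    [0,0,0]
  ],
  "offset": [
    [0,0,0],
    [0,0,0],
    [0,0,0],
    [0,0,0],
    [0,0,0],
    [0,0,0]
  ],
  "hand": [-1,-1,-1,-1,-1,-1]
}}

```text
t: 8.3
tool_pos: [0.4714, 0.1489, 0.0072]
tool_rot: [0.001, 0.229, 0.973, 0.0]
contact_force: [-1.0, 0.0, 4.1]
grip_width: 0.0283
grip_force: 30.0
```

{"op": "jog_arm", "data": {
  "rot": [
    [0,0,0],
    [0,0,0],
    [0,0,0],
    [0,0,0],
    [0,0,0]
  ],
  "offset": [
    [0,0,1],
    [0,0,3],
    [0,0,4],
    [0,0,3],
    [0,0,0]
  ],
  "hand": [-1,-1,-1,-1,-1]
}}

```text
t: 8.8
tool_pos: [0.4742, 0.1495, 0.1221]
tool_rot: [0.005, 0.229, 0.973, 0.002]
contact_force: [0.4, 0.9, -0.3]
grip_width: 0.0285
grip_force: 30.0
```

{"op": "jog_arm", "data": {
  "rot": [
    [0,0,0],
    [0,0,0],
    [0,0,0],
    [0,0,0],
    [0,0,0],
    [0,0,0]
  ],
  "offset": [
    [0.9,-4.0,0],
    [1.4,-4.4,0],
    [1.4,-4.4,0],
    [1.4,-4.4,0],
    [1.4,-4.4,0],
    [1.4,-4.4,0]
  ],
  "hand": [-1,-1,-1,-1,-1,-1]
}}

```text
t: 9.4
tool_pos: [0.5493, -0.1127, 0.1147]
tool_rot: [-0.001, 0.229, 0.973, 0.0]
contact_force: [0.3, -0.0, -0.2]
grip_width: 0.0283
grip_force: 30.0
```

{"op": "jog_arm", "data": {
  "rot": [
    [0,0,0],
    [0,0,0],
    [0,0,0],
    [0,0,0],
    [0,0,0],
    [0,0,0]
  ],
  "offset": [
    [1.4,-4.4,0],
    [1.4,-4.4,0],
    [1.3,-4.4,0],
    [1.3,-4.3,0],
    [0,0,-2],
    [0,0,0]
  ],
  "hand": [-1,-1,-1,-1,-1,-1]
}}

```text
t: 10.0
tool_pos: [0.6013, -0.2862, 0.0907]
tool_rot: [-0.005, 0.23, 0.973, 0.002]
contact_force: [0.1, 1.0, -0.6]
grip_width: 0.028
grip_force: 30.0
```

```bash
python3 - <<'E'
from h import *
o,y=pose();c=cams.camera_params("wrist");p,_=cams.read_camera("wrist")
s,_=cams.read_camera("scene");cs=cams.camera_params("scene");u,v=proj(cs,o['tool_pos']).astype(int)
print(np.round(o['tool_pos'],4),y)
cv2.imwrite("pics/c4.png",np.hstack([cv2.resize(p[130:300,235:405],(400,400),interpolation=cv2.INTER_CUBIC),cv2.resize(s[v-50:v+50,u-50:u+50],(400,400),interpolation=cv2.INTER_CUBIC)]))
X=np.array([.6036,-.2861]);
for z in(.056,.026,.01): print(z,(proj(c,[*X,z])-[235,130])*400/170)
print("tcp+13mm",(proj(c,o['tool_pos']+[0,0,.013])-[235,130])*400/170)
E
```

```text
[ 0.6013 -0.2862  0.0907] 63.35789021862094
0.056 [203.40690718 231.52094811]
0.026 [203.26423542 200.02098671]
0.01 [203.20067229 185.98712078]
tcp+13mm [198.64876904 294.18630707]
```

View pics/c4.png

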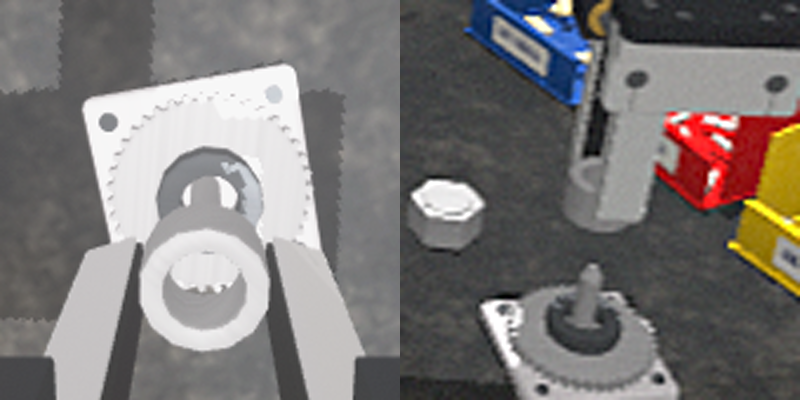

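The sleeve is level, and in both views it lines up with the post. Descending.

{"op": "jog_arm", "data": {
  "rot": [
    [0,0,0],
    [0,0,0],
    [0,0,0],
    [0,0,0],
    [0,0,0]
  ],
  "offset": [
    [0,0,0],
    [0.1,0,-2],
    [0,0,-1.5],
    [0,0,-0.5],
    [0,0,0]
  ],
  "hand": [-1,-1,-1,-1,-1]
}}

```text
t: 10.6
tool_pos: [0.6042, -0.2853, 0.0553]
tool_rot: [-0.001, 0.229, 0.973, 0.0]
contact_force: [-0.8, -0.1, -1.2]
grip_width: 0.0284
grip_force: 30.0
```

{"op": "jog_arm", "data": {
  "rot": [
    [0,0,0],
    [0,0,0],
    [0,0,0],
    [0,0,0]
  ],
  "offset": [
    [0,-0.05,-1],
    [0,0,-0.8],
    [0,0,-0.35],
    [0,0,0]
  ],
  "hand": [-1,-1,-1,-1]
}}

```text
t: 11.0
tool_pos: [0.6044, -0.2865, 0.034]
tool_rot: [-0.001, 0.229, 0.973, 0.0]
contact_force: [-0.1, 0.7, -0.7]
grip_width: 0.0287
grip_force: 30.0
```

{"op": "jog_arm", "data": {
  "rot": [
    [0,0,0],
    [0,0,0],
    [0,0,0],
    [0,0,0],
    [0,0,0],
    [0,0,0],
    [0,0,0]
  ],
  "offset": [
    [0,0,-0.05],
    [0,0,0],
    [0,0,0],
    [0,0,2],
    [0,0,3],
    [0,0,3],
    [0,0,0]
  ],
  "hand": [0.2,0.2,0.2,0.2,0.2,0.2,0.2]
}}

```text
t: 11.7
tool_pos: [0.6079, -0.2884, 0.1214]
tool_rot: [0.006, 0.229, 0.973, -0.002]
contact_force: [-0.3, -0.1, 1.1]
grip_width: 0.0567
grip_force: 0.0
```

{"op": "jog_arm", "data": {
  "rot": [
    [0,0,0],
    [0,0,0],
    [0,0,0],
    [0,0,0],
    [0,0,0]
  ],
  "offset": [
    [0,3.6,0],
    [0,3.6,0],
    [-0.1,3.4,0],
    [0,0,0],
    [0,0,0]
  ],
  "hand": [0.2,0.2,0.2,0.2,0.2]
}}

```text
t: 12.2
tool_pos: [0.6038, -0.1803, 0.1139]
tool_rot: [-0.0, 0.229, 0.974, -0.0]
contact_force: [-0.0, -1.1, -0.7]
grip_width: 0.0565
grip_force: 0.0
```

```bash
python3 - <<'E'
from h import *
p,c,k=wl("w5",(.6034,-.1797),.019,40,120)
pts=np.array([ray(c,q,.019)[:2] for q in k[:,0,:]],np.float32)
h=cv2.convexHull((pts*1e4).astype(np.float32));ap=cv2.approxPolyDP(h,25,True)[:,0]/1e4
print(np.round(ap,4))
e=np.roll(ap,-1,0)-ap;print([ (round(float(np.hypot(*x))*1000,1),round(float(np.degrees(np.arctan2(x[1],x[0])))%60,1)) for x in e])
t,_=cams.read_camera("top")
cv2.imwrite("pics/c5.png",np.hstack([cv2.resize(p[130:300,235:405],(400,400),interpolation=cv2.INTER_CUBIC),cv2.resize(t[140:185,405:450],(400,400),interpolation=cv2.INTER_CUBIC)]))
E
```

```text
12.2 [ 0.6038 -0.1803  0.1139] 63.6 0.0565 pred px 320 200
w5 px 317.8 198.8 world [ 0.6013 -0.1812  0.019 ] dia 0.0415 rectc [ 0.6016 -0.1786  0.019 ] [0.033  0.0387]
[[ 0.5867 -0.1666]
 [ 0.584  -0.1849]
 [ 0.6056 -0.2016]
 [ 0.6098 -0.2009]
 [ 0.6187 -0.1888]
 [ 0.6202 -0.1721]
 [ 0.6042 -0.1608]]
[(18.5, 21.5), (27.3, 22.5), (4.2, 8.6), (15.1, 53.6), (16.7, 24.7), (19.6, 24.8), (18.4, 18.2)]
```

View pics/c5.png

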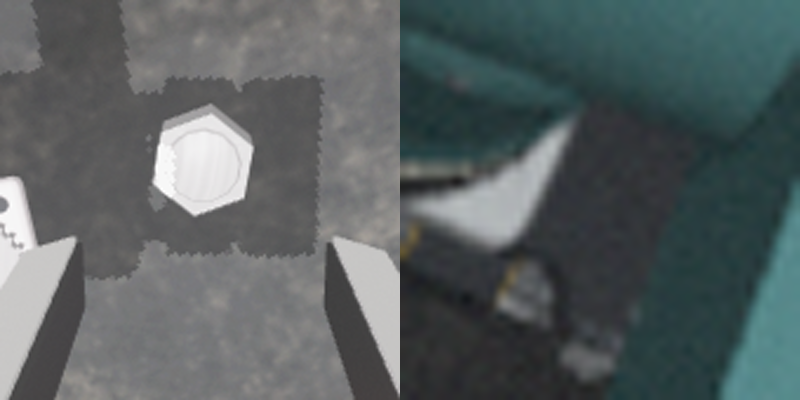

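The left crop shows the hex cap, centred at about (204,163). One pair of flats faces nearly along the closing line, off by about -11°, so I'll turn by that and grip. The right crop is blocked by the arm.

{"op": "jog_arm", "data": {
  "rot": [
    [0,0,-0.095],
    [0,0,-0.095],
    [0,0,0],
    [0,0,0],
    [0,0,0],
    [0,0,0]
  ],
  "offset": [
    [0.0,0,-3],
    [0,0,-4],
    [0,0,-2.4],
    [0,0,-1.3],
    [0,0,0],
    [0,0,0]
  ],
  "hand": [0.2,0.2,0.2,0.2,0.2,0.2]
}}

```text
t: 12.9
tool_pos: [0.6047, -0.1817, 0.0086]
tool_rot: [0.001, 0.321, 0.947, -0.0]
contact_force: [0.2, 0.1, 0.3]
grip_width: 0.0564
grip_force: 0.0
```

{"op": "jog_arm", "data": {
  "rot": [
    [0,0,0],
    [0,0,0],
    [0,0,0],
    [0,0,0],
    [0,0,0],
    [0,0,0]
  ],
  "offset": [
    [0,0,0],
    [0,0,0],
    [0,0,0],
    [0,0,0],
    [0,0,0],
    [0,0,0]
  ],
  "hand": [-1,-1,-1,-1,-1,-1]
}}

```text
t: 13.5
tool_pos: [0.6046, -0.1809, 0.0086]
tool_rot: [0.001, 0.321, 0.947, -0.0]
contact_force: [-1.0, -0.3, 4.9]
grip_width: 0.0312
grip_force: 30.0
```

{"op": "jog_arm", "data": {
  "rot": [
    [0,0,0],
    [0,0,0],
    [0,0,0],
    [0,0,0],
    [0,0,0],
    [0,0,0]
  ],
  "offset": [
    [0,0,1],
    [0,0,3],
    [0,0,4],
    [0,0,3],
    [0,0,0],
    [0,0,0]
  ],
  "hand": [-1,-1,-1,-1,-1,-1]
}}

```text
t: 14.1
tool_pos: [0.604, -0.1808, 0.1177]
tool_rot: [0.0, 0.321, 0.947, 0.0]
contact_force: [0.0, 0.4, -0.8]
grip_width: 0.0311
grip_force: 30.0
```

{"op": "jog_arm", "data": {
  "rot": [
    [0,0,0],
    [0,0,0],
    [0,0,0],
    [0,0,0],
    [0,0,0]
  ],
  "offset": [
    [0,-3.6,0],
    [0,-3.6,0],
    [0,-3.3,0],
    [0,0,0],
    [0,0,0]
  ],
  "hand": [-1,-1,-1,-1,-1]
}}

```text
t: 14.6
tool_pos: [0.6025, -0.2854, 0.1142]
tool_rot: [-0.003, 0.321, 0.947, 0.001]
contact_force: [0.3, 0.9, -0.5]
grip_width: 0.0316
grip_force: 30.0
```

```bash
python3 - <<'E'
from h import *
o,y=pose();c=cams.camera_params("wrist");p,_=cams.read_camera("wrist")
s,_=cams.read_camera("scene");cs=cams.camera_params("scene");u,v=proj(cs,o['tool_pos']).astype(int)
print(np.round(o['tool_pos'],4),y)
cv2.imwrite("pics/c6.png",np.hstack([cv2.resize(p[130:300,235:405],(400,400),interpolation=cv2.INTER_CUBIC),cv2.resize(s[v-40:v+70,u-55:u+55],(400,400),interpolation=cv2.INTER_CUBIC)]))
print("tcp+10mm",(proj(c,o['tool_pos']+[0,0,.010])-[235,130])*400/170,"post",(proj(c,[.6036,-.2861,.056])-[235,130])*400/170)
E
```

```text
[ 0.6025 -0.2854  0.1142] 52.51674626203249
tcp+10mm [198.23989052 289.86418824] post [199.74959563 204.05140513]
```

View pics/c6.png

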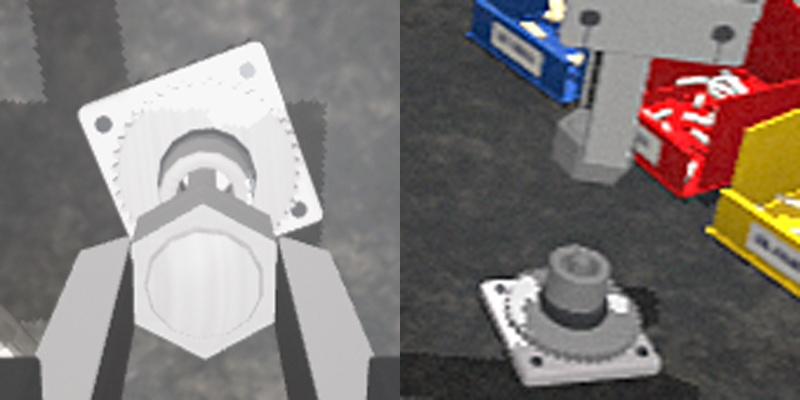

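The cap is square in the fingers and above the post. The sleeve stands flat on the hub. Descending.

{"op": "jog_arm", "data": {
  "rot": [
    [0,0,0],
    [0,0,0],
    [0,0,0],
    [0,0,0],
    [0,0,0]
  ],
  "offset": [
    [0,0,-2],
    [0,0,-2],
    [0,0,-0.8],
    [0,0,0],
    [0,0,0]
  ],
  "hand": [-1,-1,-1,-1,-1]
}}

```text
t: 15.2
tool_pos: [0.6044, -0.2852, 0.0701]
tool_rot: [0.0, 0.32, 0.947, 0.0]
contact_force: [0.1, -0.0, 0.0]
grip_width: 0.0314
grip_force: 30.0
```

{"op": "jog_arm", "data": {
  "rot": [
    [0,0,0],
    [0,0,0],
    [0,0,0],
    [0,0,0]
  ],
  "offset": [
    [0,-0.1,-0.6],
    [0,0,-0.5],
    [0,0,-0.35],
    [0,0,0]
  ],
  "hand": [-1,-1,-1,-1]
}}

```text
t: 15.6
tool_pos: [0.604, -0.2868, 0.0549]
tool_rot: [0.0, 0.321, 0.947, 0.0]
contact_force: [-0.8, -0.8, -0.3]
grip_width: 0.0314
grip_force: 30.0
```

{"op": "jog_arm", "data": {
  "rot": [
    [0,0,0],
    [0,0,0],
    [0,0,0],
    [0,0,0],
    [0,0,0],
    [0,0,0]
  ],
  "offset": [
    [0,0,0],
    [0,0,0],
    [0,0,0],
    [0,0,2],
    [0,0,4],
    [0,0,0]
  ],
  "hand": [0.2,0.2,0.2,0.2,0.2,0.2]
}}

```text
t: 16.2
tool_pos: [0.6072, -0.2885, 0.1223]
tool_rot: [0.006, 0.321, 0.947, -0.001]
contact_force: [0.5, -0.2, 2.0]
grip_width: 0.0565
grip_force: 0.0
```

{"op": "jog_arm", "data": {
  "rot": [
    [0,0,0],
    [0,0,0],
    [0,0,0],
    [0,0,0],
    [0,0,0],
    [0,0,0],
    [0,0,0],
    [0,0,0]
  ],
  "offset": [
    [-0.2,4.7,0],
    [-0.2,4.7,0],
    [-0.2,4.8,0],
    [-0.2,4.8,0],
    [-0.2,4.8,0],
    [-0.2,4.7,0],
    [0,0,0],
    [0,0,0]
  ],
  "hand": [0.2,0.2,0.2,0.2,0.2,0.2,0.2,0.2]
}}

```text
t: 17.0
tool_pos: [0.5918, -0.0008, 0.1148]
tool_rot: [0.0, 0.319, 0.948, -0.0]
contact_force: [0.5, -0.4, -0.0]
grip_width: 0.0564
grip_force: 0.0
```

```bash
python3 - <<'E'
from h import *
p,c,k=wl("w7",(.592,-.002),.006,50,110)
t,_=cams.read_camera("top");s,_=cams.read_camera("scene")
cv2.imwrite("pics/c7.png",np.hstack([cv2.resize(p[120:290,235:405],(400,400),interpolation=cv2.INTER_CUBIC),cv2.resize(s[220:330,380:490],(400,400),interpolation=cv2.INTER_CUBIC)]))
E
```

```text
17.0 [ 0.5918 -0.0008  0.1148] 52.7 0.0564 pred px 319 197
w7 px 318.5 172.8 world [0.5745 0.0107 0.006 ] dia 0.0934 rectc [0.5841 0.0033 0.006 ] [0.0669 0.0828]
```

View pics/c7.png

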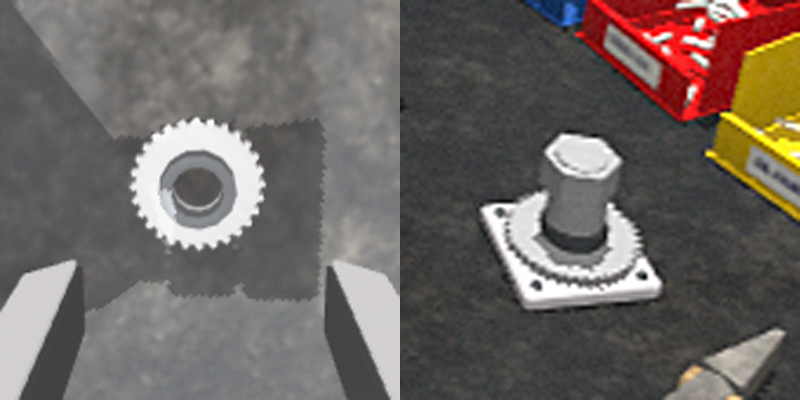

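The square stand's stack is complete and level. The small wheel is centred between the fingers at crop (199,184).

{"op": "jog_arm", "data": {
  "rot": [
    [0,0,0],
    [0,0,0],
    [0,0,0],
    [0,0,0],
    [0,0,0],
    [0,0,0]
  ],
  "offset": [
    [0.0,-0.1,-3],
    [0,0,-4],
    [0,0,-2.3],
    [0,0,-1.3],
    [0,0,0],
    [0,0,0]
  ],
  "hand": [0.2,0.2,0.2,0.2,0.2,0.2]
}}

```text
t: 17.75
tool_pos: [0.5929, -0.0036, 0.01]
tool_rot: [0.001, 0.321, 0.947, 0.0]
contact_force: [0.5, -0.2, 0.5]
grip_width: 0.0564
grip_force: 0.0
```

{"op": "jog_arm", "data": {
  "rot": [
    [0,0,0],
    [0,0,0],
    [0,0,0],
    [0,0,0],
    [0,0,0],
    [0,0,0]
  ],
  "offset": [
    [0,0,0],
    [0,0,0],
    [0,0,0],
    [0,0,0],
    [0,0,0],
    [0,0,0]
  ],
  "hand": [-1,-1,-1,-1,-1,-1]
}}

```text
t: 18.35
tool_pos: [0.5923, -0.0027, 0.0097]
tool_rot: [0.001, 0.321, 0.947, 0.0]
contact_force: [-0.3, -0.1, 2.8]
grip_width: 0.0262
grip_force: 30.0
```

{"op": "jog_arm", "data": {
  "rot": [
    [0,0,0],
    [0,0,0],
    [0,0,0],
    [0,0,0],
    [0,0,0],
    [0,0,0]
  ],
  "offset": [
    [0,0,1],
    [0,0,3],
    [0,0,4],
    [0,0,4],
    [0,0,0],
    [0,0,0]
  ],
  "hand": [-1,-1,-1,-1,-1,-1]
}}

```text
t: 18.95
tool_pos: [0.5927, -0.0028, 0.1306]
tool_rot: [0.001, 0.321, 0.947, 0.0]
contact_force: [-0.4, 1.3, -0.8]
grip_width: 0.0261
grip_force: 30.0
```

{"op": "jog_arm", "data": {
  "rot": [
    [0,0,0],
    [0,0,0],
    [0,0,0],
    [0,0,0],
    [0,0,0],
    [0,0,0],
    [0,0,0],
    [0,0,0]
  ],
  "offset": [
    [-1.75,3.7,0],
    [-1.75,3.8,0],
    [-1.75,3.8,0],
    [-1.7,3.7,0],
    [-1.7,3.7,0],
    [-1.7,3.7,0],
    [-1.7,3.7,0],
    [0,0,0]
  ],
  "hand": [-1,-1,-1,-1,-1,-1,-1,-1]
}}

```text
t: 19.75
tool_pos: [0.4678, 0.2616, 0.1265]
tool_rot: [-0.003, 0.318, 0.948, -0.001]
contact_force: [-0.3, 0.5, -0.5]
grip_width: 0.026
grip_force: 30.0
```

{"op": "jog_arm", "data": {
  "rot": [
    [0,0,0],
    [0,0,0],
    [0,0,0],
    [0,0,0]
  ],
  "offset": [
    [0,0,-2],
    [0,0,-1.5],
    [0,0,0],
    [0,0,0]
  ],
  "hand": [-1,-1,-1,-1]
}}

```text
t: 20.15
tool_pos: [0.471, 0.2573, 0.0927]
tool_rot: [-0.001, 0.321, 0.947, -0.001]
contact_force: [0.1, -0.7, -0.7]
grip_width: 0.0259
grip_force: 30.0
```

```bash
python3 - <<'E'
from h import *
o,y=pose();c=cams.camera_params("wrist");p,_=cams.read_camera("wrist");cv2.imwrite("pics/w8.png",p)
s,_=cams.read_camera("scene");cs=cams.camera_params("scene");u,v=proj(cs,o['tool_pos']).astype(int)
print(np.round(o['tool_pos'],4),y)
cv2.imwrite("pics/c8.png",np.hstack([cv2.resize(p[110:300,225:415],(400,400),interpolation=cv2.INTER_CUBIC),cv2.resize(s[v-40:v+50,u-45:u+45],(400,400),interpolation=cv2.INTER_CUBIC)]))
f=lambda X:(proj(c,X)-[225,110])*400/190
print("tcp+6mm",f(o['tool_pos']+[0,0,.006]),"foot",f([.4712,.258,.01]),"post",f([.4712,.258,.044]))
for a in range(0,360,30): print(np.round(f([.4712+.036*np.cos(np.radians(a)),.258+.036*np.sin(np.radians(a)),.01])),end=' ')
E
```

```text
[0.471  0.2573 0.0927] 52.53527679287693
tcp+6mm [198.46931681 295.29624131] foot [202.30043453 199.95806615] post [201.98333592 228.09497576]
[260. 272.] [291. 235.] [299. 188.] [281. 142.] [241. 111.] [189. 104.] [142. 124.] [111. 164.] [106. 212.] [127. 256.] [166. 284.] [215. 290.]
```

View pics/c8.png

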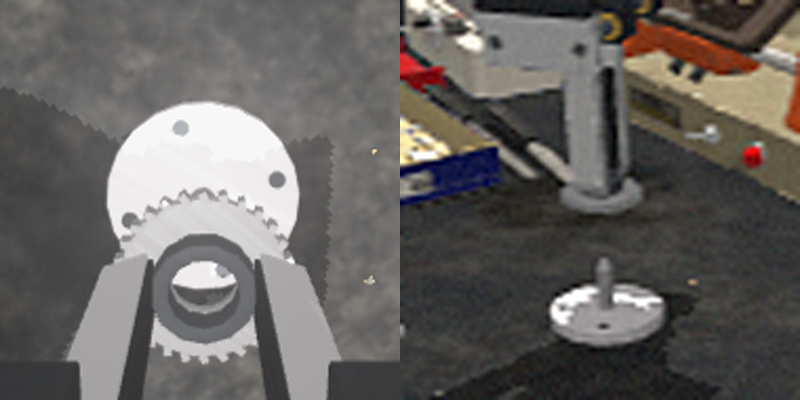

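The hub at crop (204,288) and the foot's edges (106 to 299) agree with the predictions to about 1 mm. Threading the wheel.

{"op": "jog_arm", "data": {
  "rot": [
    [0,0,0],
    [0,0,0],
    [0,0,0],
    [0,0,0],
    [0,0,0]
  ],
  "offset": [
    [0,0,-2],
    [0,0,-1.5],
    [0,0,-1.5],
    [0,0,-0.5],
    [0,0,0]
  ],
  "hand": [-1,-1,-1,-1,-1]
}}

```text
t: 20.75
tool_pos: [0.4709, 0.2579, 0.0381]
tool_rot: [-0.001, 0.321, 0.947, -0.001]
contact_force: [-1.0, 0.0, -1.6]
grip_width: 0.0263
grip_force: 30.0
```

{"op": "jog_arm", "data": {
  "rot": [
    [0,0,0],
    [0,0,0],
    [0,0,0],
    [0,0,0]
  ],
  "offset": [
    [0,0,-0.8],
    [0,0,-0.6],
    [0,0,-0.35],
    [0,0,0]
  ],
  "hand": [-1,-1,-1,-1]
}}

```text
t: 21.15
tool_pos: [0.471, 0.2581, 0.0209]
tool_rot: [-0.0, 0.321, 0.947, -0.0]
contact_force: [-0.2, 0.2, -0.6]
grip_width: 0.0258
grip_force: 30.0
```

{"op": "jog_arm", "data": {
  "rot": [
    [0,0,0],
    [0,0,0],
    [0,0,0],
    [0,0,0],
    [0,0,0],
    [0,0,0],
    [0,0,0]
  ],
  "offset": [
    [0,0,-0.1],
    [0,0,0],
    [0,0,0],
    [0,0,2],
    [0,0,4],
    [0,0,3.5],
    [0,0,0]
  ],
  "hand": [0.2,0.2,0.2,0.2,0.2,0.2,0.2]
}}

```text
t: 21.85
tool_pos: [0.4752, 0.2599, 0.1224]
tool_rot: [0.005, 0.321, 0.947, 0.004]
contact_force: [0.8, 1.2, -0.1]
grip_width: 0.0562
grip_force: 0.0
```

{"op": "jog_arm", "data": {
  "rot": [
    [0,0,0],
    [0,0,0],
    [0,0,0],
    [0,0,0],
    [0,0,0],
    [0,0,0]
  ],
  "offset": [
    [-0.3,-4.5,0],
    [-0.3,-4.5,0],
    [-0.3,-4.5,0],
    [-0.3,-4.5,0],
    [-0.3,-4.6,0],
    [-0.3,-4.6,0]
  ],
  "hand": [0.4,0.4,0.4,0.4,0.4,0.4]
}}

```text
t: 22.45
tool_pos: [0.4527, -0.0153, 0.1149]
tool_rot: [-0.0, 0.32, 0.947, 0.0]
contact_force: [1.1, -1.4, 0.2]
grip_width: 0.0655
grip_force: 0.0
```

{"op": "jog_arm", "data": {
  "rot": [
    [0,0,0],
    [0,0,0],
    [0,0,0],
    [0,0,0],
    [0,0,0],
    [0,0,0],
    [0,0,0],
    [0,0,0]
  ],
  "offset": [
    [-0.3,-4.5,0],
    [-0.3,-4.5,0],
    [-0.3,-4.5,0],
    [-0.3,-4.6,0],
    [-0.4,-4.5,0],
    [-0.4,-4.5,0],
    [0,0,0],
    [0,0,0]
  ],
  "hand": [0.4,0.4,0.4,0.4,0.4,0.4,0.4,0.4]
}}

```text
t: 23.25
tool_pos: [0.4328, -0.285, 0.1145]
tool_rot: [-0.001, 0.322, 0.947, 0.001]
contact_force: [0.3, 0.8, -1.1]
grip_width: 0.0657
grip_force: 0.0
```

```bash
python3 - <<'E'
from h import *
p,c,k=wl("w9",(.433,-.2845),.012,45,130)
t,_=cams.read_camera("top")
cv2.imwrite("pics/c9.png",np.hstack([cv2.resize(p[110:300,225:415],(400,400),interpolation=cv2.INTER_CUBIC),cv2.resize(t[197:242,180:225],(400,400),interpolation=cv2.INTER_CUBIC)]))
E
```

```text
23.25 [ 0.4328 -0.285   0.1145] 52.5 0.0657 pred px 320 198
w9 px 320.1 197.4 world [ 0.4318 -0.2841  0.012 ] dia 0.0415 rectc [ 0.4315 -0.2839  0.012 ] [0.04 0.04]
```

View pics/c9.png

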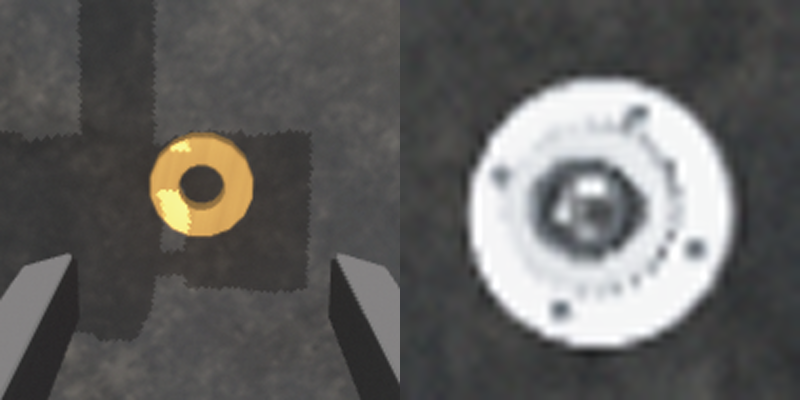

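The small wheel lies flat and centred on the round foot. The ring is centred between the fingers at crop (201,185).

{"op": "jog_arm", "data": {
  "rot": [
    [0,0,0],
    [0,0,0],
    [0,0,0],
    [0,0,0],
    [0,0,0],
    [0,0,0]
  ],
  "offset": [
    [0,0,-3],
    [0,0,-4],
    [0,0,-2.7],
    [0,0,-1.3],
    [0,0,0],
    [0,0,0]
  ],
  "hand": [0.4,0.4,0.4,0.4,0.4,0.4]
}}

```text
t: 23.95
tool_pos: [0.4344, -0.2846, 0.0067]
tool_rot: [0.001, 0.32, 0.947, -0.0]
contact_force: [0.1, -0.2, 1.8]
grip_width: 0.0659
grip_force: 0.0
```

{"op": "jog_arm", "data": {
  "rot": [
    [0,0,0],
    [0,0,0],
    [0,0,0],
    [0,0,0],
    [0,0,0],
    [0,0,0]
  ],
  "offset": [
    [0,0,0],
    [0,0,0],
    [0,0,0],
    [0,0,0],
    [0,0,0],
    [0,0,0]
  ],
  "hand": [-1,-1,-1,-1,-1,-1]
}}

```text
t: 24.55
tool_pos: [0.434, -0.2853, 0.0065]
tool_rot: [0.001, 0.321, 0.947, -0.0]
contact_force: [-0.7, 0.2, 5.0]
grip_width: 0.0403
grip_force: 30.0
```

{"op": "jog_arm", "data": {
  "rot": [
    [0,0,0],
    [0,0,0],
    [0,0,0],
    [0,0,0],
    [0,0,0],
    [0,0,0]
  ],
  "offset": [
    [0,0,1],
    [0,0,3],
    [0,0,4],
    [0,0,3],
    [0,0,0],
    [0,0,0]
  ],
  "hand": [-1,-1,-1,-1,-1,-1]
}}

```text
t: 25.15
tool_pos: [0.4335, -0.2847, 0.1156]
tool_rot: [0.0, 0.321, 0.947, -0.0]
contact_force: [-0.3, 0.8, -0.0]
grip_width: 0.0409
grip_force: 30.0
```

{"op": "jog_arm", "data": {
  "rot": [
    [0,0,0],
    [0,0,0],
    [0,0,0],
    [0,0,0],
    [0,0,0],
    [0,0,0]
  ],
  "offset": [
    [0.3,4.5,0],
    [0.3,4.5,0],
    [0.3,4.5,0],
    [0.3,4.5,0],
    [0.3,4.6,0],
    [0.3,4.6,0]
  ],
  "hand": [-1,-1,-1,-1,-1,-1]
}}

```text
t: 25.75
tool_pos: [0.4495, -0.0108, 0.1127]
tool_rot: [-0.002, 0.321, 0.947, -0.0]
contact_force: [-0.0, 0.1, -0.2]
grip_width: 0.0409
grip_force: 30.0
```

{"op": "jog_arm", "data": {
  "rot": [
    [0,0,0],
    [0,0,0],
    [0,0,0],
    [0,0,0],
    [0,0,0],
    [0,0,0],
    [0,0,0],
    [0,0,0]
  ],
  "offset": [
    [0.3,4.5,0],
    [0.3,4.5,0],
    [0.3,4.5,0],
    [0.3,4.6,0],
    [0.4,4.5,0],
    [0.3,4.5,0],
    [0,0,-2],
    [0,0,0]
  ],
  "hand": [-1,-1,-1,-1,-1,-1,-1,-1]
}}

```text
t: 26.55
tool_pos: [0.4667, 0.258, 0.0898]
tool_rot: [-0.004, 0.319, 0.948, -0.004]
contact_force: [-0.4, -0.0, -0.0]
grip_width: 0.0412
grip_force: 30.0
```

{"op": "jog_arm", "data": {
  "rot": [
    [0,0,0],
    [0,0,0]
  ],
  "offset": [
    [0,0,0],
    [0,0,0]
  ],
  "hand": [-1,-1]
}}

```text
t: 26.75
tool_pos: [0.4703, 0.2573, 0.0952]
tool_rot: [-0.0, 0.321, 0.947, -0.0]
contact_force: [0.7, 0.1, -0.8]
grip_width: 0.0408
grip_force: 30.0
```

```bash
python3 - <<'E'
from h import *
o,y=pose();c=cams.camera_params("wrist");p,_=cams.read_camera("wrist")
s,_=cams.read_camera("scene");cs=cams.camera_params("scene");u,v=proj(cs,o['tool_pos']).astype(int)
cv2.imwrite("pics/c10.png",np.hstack([cv2.resize(p[110:300,225:415],(400,400),interpolation=cv2.INTER_CUBIC),cv2.resize(s[v-40:v+50,u-45:u+45],(400,400),interpolation=cv2.INTER_CUBIC)]))
f=lambda X:(proj(c,X)-[225,110])*400/190
print(np.round(o['tool_pos'],4),"tcp+5mm",f(o['tool_pos']+[0,0,.0055]),"post",f([.4712,.258,.044]))
E
```

```text
[0.4703 0.2573 0.0952] tcp+5mm [198.55626948 294.5572061 ] post [203.00545066 227.37261238]
```

View pics/c10.png

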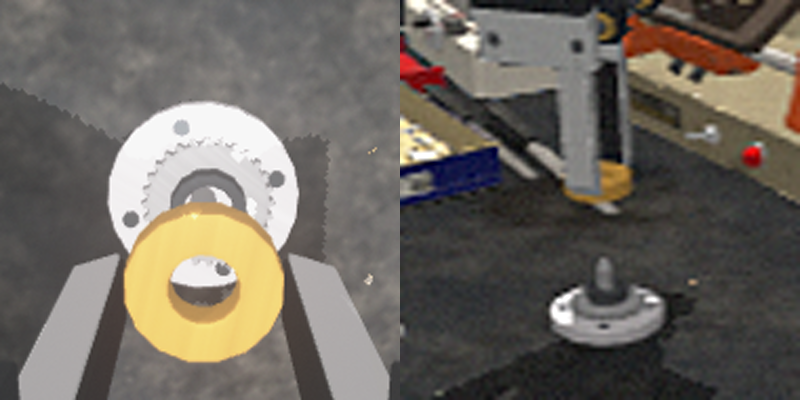

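The ring is level and lines up with the post. Descending.

{"op": "jog_arm", "data": {
  "rot": [
    [0,0,0],
    [0,0,0],
    [0,0,0],
    [0,0,0],
    [0,0,0]
  ],
  "offset": [
    [0.05,0,-2],
    [0,0,-1.5],
    [0,0,-1],
    [0,0,-0.3],
    [0,0,0]
  ],
  "hand": [-1,-1,-1,-1,-1]
}}

```text
t: 27.35
tool_pos: [0.4706, 0.258, 0.047]
tool_rot: [-0.0, 0.321, 0.947, -0.0]
contact_force: [0.4, -0.0, -1.1]
grip_width: 0.0407
grip_force: 30.0
```

{"op": "jog_arm", "data": {
  "rot": [
    [0,0,0],
    [0,0,0],
    [0,0,0],
    [0,0,0]
  ],
  "offset": [
    [0,0,-0.6],
    [0,0,-0.5],
    [0,0,-0.3],
    [0,0,0]
  ],
  "hand": [-1,-1,-1,-1]
}}

```text
t: 27.75
tool_pos: [0.4706, 0.2582, 0.0329]
tool_rot: [-0.0, 0.321, 0.947, -0.0]
contact_force: [-0.5, -0.9, -0.6]
grip_width: 0.0409
grip_force: 30.0
```

Releasing, lifting and retreating, then a final look.

{"op": "jog_arm", "data": {
  "rot": [
    [0,0,0],
    [0,0,0],
    [0,0,0],
    [0,0,0],
    [0,0,0],
    [0,0,0],
    [0,0,0]
  ],
  "offset": [
    [0,0,-0.05],
    [0,0,0],
    [0,0,0],
    [0,0,2],
    [0,0,4],
    [0,0,4],
    [0,0,0]
  ],
  "hand": [0.4,0.4,0.4,0.4,0.4,0.4,0.4]
}}

```text
t: 28.45
tool_pos: [0.4748, 0.2599, 0.1405]
tool_rot: [0.005, 0.321, 0.947, 0.005]
contact_force: [1.1, 0.8, 0.6]
grip_width: 0.0655
grip_force: 0.0
```

{"op": "jog_arm", "data": {
  "rot": [
    [0,0,0],
    [0,0,0],
    [0,0,0],
    [0,0,0],
    [0,0,0],
    [0,0,0],
    [0,0,0]
  ],
  "offset": [
    [-3,3,1],
    [-3,3,1],
    [-3,3,1],
    [-3,3,1],
    [-3,3,1],
    [0,0,0],
    [0,0,0]
  ],
  "hand": [0.4,0.4,0.4,0.4,0.4,0.4,0.4]
}}

```text
t: 29.15
tool_pos: [0.3204, 0.4086, 0.1827]
tool_rot: [0.0, 0.32, 0.948, -0.0]
contact_force: [0.5, -0.1, -0.5]
grip_width: 0.0659
grip_force: 0.0
```

```bash
python3 - <<'E'
from h import *
s,_=cams.read_camera("scene");t,_=cams.read_camera("top")
a=cv2.resize(s[150:310,225:465],(480,320),interpolation=cv2.INTER_CUBIC);b=cv2.resize(t[135:265,170:460],(714,320))
cv2.imwrite("pics/c11.png",np.vstack([cv2.copyMakeBorder(np.hstack([a,cv2.resize(t[197:242,180:225],(234,320))]),0,0,0,0,0),b[:280]]) )
E
```

```text
(no output)
```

View pics/c11.png

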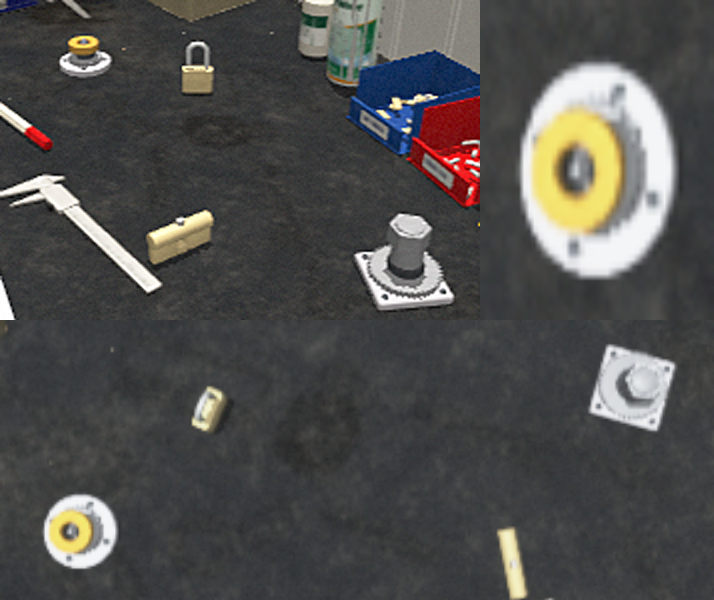

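The final views show both stacks standing straight. At the scene's upper left, the ring lies flat on the small wheel over the round foot at (83,55). At lower right, the square stand carries wheel, sleeve and cap at (405,250). The padlock and lock cylinder haven't moved.

```bash
python3 -c "
from station import ctrl;print(ctrl.job_done())"
```

```text
the job is handed in; nothing more can be done
None
```

Both arbors are made up as asked and the job is handed in: the last pictures show each stack flat and in order, with the padlock and lock cylinder where they were (about 29 s of robot time).

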